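Free the loaded paddle latch of an ice chest and open its lid

TASK

Open the red ice chest so that it can be filled: its lid has crept up off its seal and hooked the lipped pawl of its latch, so first press the front of the lid gently down until it seats firmly on the rubber rim, then lift the steel paddle by its black grip to withdraw the pawl, and swing the lid up until it stands about upright by itself. Never crush the seal or heave on a paddle that will not lift (ease off and seat the lid again), and leave the other things where they are.

Things in the scene. Friction and masses are not known exactly. Their poses are not given: they have to be found in the camera images.
- chest: red enamelled ice chest, a fixed box 180 mm deep (x) by 300 mm wide (y), on the worktop; walls 14 mm thick and 112 mm high, topped by a black rubber sealing rim about 118 mm high. Origin: centre of its underside. x points from the latch side (front, towards the robot) to the hinge side (back), y to the left, z up
- lid_hinge (a point): point on the lid's hinge axis along the chest's y, at its back edge, 92 mm behind the chest's origin and 122 mm high; axes turn with the lid (x to the back, z up when level). The lid turns about +y, up to 1.75 rad (past upright). Even hinge drag of 1.1 N m: the lid stays where it is left. At its front edge it takes about 4 N to push down, 8 N to lift unlatched
- lid: red lid, 185 x 306 x 16 mm, with its latch, about 0.5 kg; same point and axes as lid_hinge. It starts 2 to 15 mm above its seat at the front, the hidden pawl's upturned lip hooked behind a keeper bar in the chest: the paddle then gives a few mm and stops hard. The lip clears only with the lid within 1 mm of its seat on the rubber rim; once seated it stays down
- lid_front (a point): middle of the lid's front edge on its top face, 187 mm in front of the hinge and 12 mm above it in the lid's axes; its z is the lid's normal. Seated it is 134 mm above the worktop, up to 5.5 mm more or less from chest to chest (the seat must be felt; the rubber gives 1 mm per 40 N). Bare top to press: 65 to 140 mm left or right of this point, up to 80 mm behind the edge
- paddle_grip (a point): middle of the black grip of the paddle's steel bow: a round bar 13 mm thick along y, free for 60 mm between the bow's two posts, 33 mm above the paddle's plate and 41 mm above the lid's top, open beneath; fingers can straddle it front and back, tips kept off the plate. Axes turn with the paddle (x to the back, z up when shut). The bar may turn between the fingers
- paddle_pin (a point): point on the paddle's pivot, parallel to the lid's hinge, fixed on the lid 124 mm in front of its hinge and 19 mm above it, 56 mm behind and 34 mm below the grip. The paddle turns about +y (front up) from 0 to a stop at 0.85 rad against a return spring of 1 to 4 N at the grip; the pawl is clear from 0.5 rad on. Pulling a hooked paddle loads the pawl with about 3 times the pull
- chopping_board: wooden chopping board, 230 x 340 x 22 mm, loose, origin at the centre of its underside, bystander
- lemon: yellow lemon, 77 mm long, on the board, bystander
- lime: green lime, 52 mm long, on the board, bystander
- ice_scoop: pale moulded ice scoop, 170 x 52 x 30 mm, lying, origin at the centre of its underside, bystander
- tumbler: clear glass tumbler, 81 mm across, 93 mm high, origin at the centre of its underside, bystander
- tumbler_b: second clear glass tumbler, the same, bystander
- espresso_cup: cream espresso cup with a handle, 59 x 84 x 56 mm, bystander
- salt_shaker: grey-topped salt shaker, 44 mm across, 90 mm high, bystander

How it is judged:
On the way:
1. the paddle is lifted until the pawl is clear, the lid still down on its rim (angle between the z axis of paddle_pin and the z axis of lid, either way round above 0.5 rad and angle between lid's own z axis and vertical below 0.2 rad), for 0.05 s.
At the end, for the whole second after the job is handed in: the lid stands open at least 1.25 rad (72 degrees) from shut (leaning back past upright is fine), still (under 0.1 rad/s), the paddle let go and sprung back to within 0.15 rad of the lid (angle between lid's own z axis and vertical above 1.25 rad and angular speed of lid below 0.1 rad/s and angle between the z axis of paddle_pin and the z axis of lid, either way round below 0.15 rad); the robot touches nothing.
It fails at once if the lid or its pawl bears on the chest's rubber rim or keeper with more than 30 N (seal crushed or latch strained) (contact force between lid and chest above 30 N).
It fails at once if one of the bystanders (board, lemon, lime, scoop, tumblers, espresso cup, salt shaker) is moved by more than 30 mm (distance of any of chopping_board, lemon, lime, ice_scoop, tumbler, tumbler_b, espresso_cup, salt_shaker from where it was at the start of the episode above 0.03 m).
It also fails if it takes over 54 s, if anything falls off the work surface, if the arm or the gripper's body presses on something with over 40 N, if the wrist force passes 120 N, or if a joint passes its speed limit or range.

ROBOT

A 6-joint arm with a two-finger parallel gripper is mounted at the origin on a cart in front of the work surface, level with it; the furniture and walls round the work are solid. World frame = base frame: x ahead of the robot, y to its left, z up, the work surface at z = 0. Lengths are in m, angles in rad, forces in N, time in s.
With the tool pointing down it reaches from about 0.25 to 0.775 m from the base axis. Payload 4 kg.
Tool frame: the origin (TCP) lies midway between the tips of the shut fingers; the grasp point (between the pads) lies 19 mm behind it; z points along the fingers, y is the line along which they close (so a half turn about z gives the same grasp; the last joint's range is limited). The gripper opens to 94 mm and grips with 3 to 60 N. Pads are 16 mm wide; open, the fingers measure 119 mm over their backs; the gripper's body (75 mm by 177 mm) begins 78 mm behind the grasp point.
Start: joints at [1.122, 0.087, 1.371, -0, 1.684, -0.103], TCP at [0.186, 0.517, 0.206] pointing down, gripper open.
Joint ranges: [-3.1, 3.1], [-0.76, 2.03], [0.27, 2.55], [-1.08, 4.22], [0.17, 2.65], [-2.57, 2.57]. Speed limits (rad/s): [2.79, 2.79, 3.14, 3.14, 3.14, 3.14].

INTERFACE

Orientations are given as [roll, pitch, yaw] about the fixed x, y, z axes, in that order (R = Rz(yaw) Ry(pitch) Rx(roll)).
In Python, from bench import robot gives the robot as it stands.
- The arm moves only by the tool servo_tool, never from a script. Its argument "moves" is a list of rows, each a list of 5 numbers: the shift along the tool's x, y, z in units of 25 mm (1.0 is 25 mm), then the turn about the tool's z in units of 6 degrees (1.0 is 6 degrees), then the closure, from 0 (fully open) to 1 (shut). In form: [[dx, dy, dz, yaw, gripper], ...]. A call has 1 to 10 rows; each row is the pose to reach, as a shift and turn from the pose commanded when the call began, along the tool's axes at that moment; what a row does not reach only later rows make up. A row lasts 1/12 s, in which the tool goes at most 41.7 mm and 7.16 degrees, less where a joint would pass 70% of its speed; a pose out of reach is approached as far as the arm can. A call with a gripper value outside its range is refused whole. The fingers move at their own pace and stop on an object; the grip force is fixed at half the most. Time passes only in rows, so rows that repeat a pose let the fingers close. It gives the time, the measured TCP pose, the force, the opening and the grip force at its end, in the units of the state.
- robot.get_obs(): the state, without advancing time (a new reading comes with each control period).
- robot.snapshot(name): name is "side" or "top"; returns a dict with "image" (400x640x3 uint8, blue, green, red), "fx", "fy", "cx", "cy" (pixels), "eye" and "orientation" of the camera in the world. Camera axes: x right, y down, z forward; pixel columns grow to the right and rows downward; lengths in m; the calibration is good to about 2 mm. A picture is of the moment at which its call begins. There is no depth.
- robot.close_job(): hands the job in; it is judged then, once.
The state is a dict: "time": time; "joint_positions": joint angles; "qvel": joint speeds; "joint_torque": joint torques, N m; "tool_pos": TCP position; "ee_rot": TCP orientation; "wrist_force": force on the tool from outside, world axes, zero at the start; "wrist_torque": the same for the moment, N m; "width": finger opening in m; "finger_force": force on a finger pad.
Only numpy, scipy, OpenCV 4.12 (cv2) and the standard library are available. Lean on these libraries where they do the work, as an engineer would, in place of code of your own. Each camera call takes 0.05 s, during which the arm holds its last target. There are 200 camera calls.

## Working session

There is one attempt and no reset: what is moved stays moved. The work goes in short steps, Python scripts to look and compute and a tool call to move; the robot and the scene stay as the last step left them, time stands still between calls to the robot, and variables do not carry over. Pictures are saved under pics/ and viewed, at most 10 in all, crops included, and the job is handed in when it is done.

Besides the shell and the picture viewer there is one more tool, called after ">>>" as name(argument=value, ...) on one line, values as JSON. servo_tool: Moves the arm, as the interface text tells. Its arguments: {"type":"object","properties":{"moves":{"type":"array"}},"required":["moves"]}

```bash
mkdir -p pics; ls; python3 - <<'E'
from bench import robot
import cv2
for n in("side","top"):
    s=robot.snapshot(n); cv2.imwrite(f"pics/{n}0.png",s["image"]); print({k:v for k,v in s.items() if k!="image"})
print(robot.get_obs())
E
```

```text
pics
{'fx': 376.09809975466686, 'fy': 376.09809975466686, 'cx': 317.6353026891047, 'cy': 196.70215607204398, 'eye': array([-0.07844669, -0.34894393,  1.22801915]), 'orientation': array([-2.55176874,  0.00569289, -0.94946786])}
{'fx': 441.81130637087085, 'fy': 441.81130637087085, 'cx': 320.5225436796585, 'cy': 193.69351928666555, 'eye': array([-0.48366828,  0.36909452,  1.62001694]), 'orientation': array([-2.53642075,  0.0080852 , -1.86636758])}
{'time': 0.1, 'joint_positions': array([ 1.12187898e+00,  8.78957210e-02,  1.37209559e+00,  1.32603126e-05,
        1.68358773e+00, -1.03136437e-01]), 'qvel': array([-0.00041258, -0.0011809 , -0.00570476, -0.00106989, -0.00055375,
       -0.00039811]), 'joint_torque': array([ 2.01753741e-03, -3.41254735e+01, -3.03301084e+01,  7.18530058e-02,
        3.04968178e-02, -8.51395498e-05]), 'tool_pos': array([0.18621788, 0.51699661, 0.20441704]), 'ee_rot': array([-3.13961818e+00, -2.17614075e-04,  2.79581301e+00]), 'wrist_force': array([ 0.39628834, -0.60672906,  0.36068921]), 'wrist_torque': array([-0.01083797,  0.02526628,  0.0128045 ]), 'finger_force': 0.0, 'width': 0.09387479071667873}
```

View pics/side0.png

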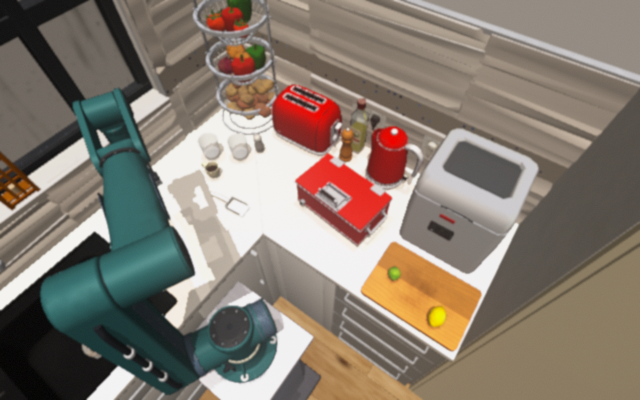

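View pics/top0.png

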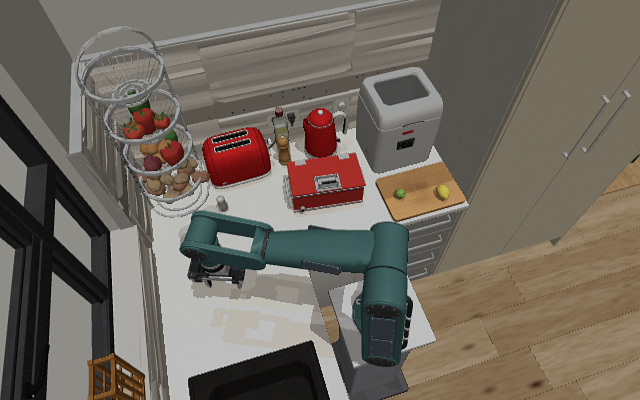

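The side view shows the chest at about (343,195), with its bow at (333,195). In the top view the chest is at (325,182). A kettle and a toaster stand behind it, and the board is to its right. I'll enlarge both.

```bash
python3 - <<'E'
import cv2,numpy as np
a=cv2.imread("pics/side0.png")[148:248,288:398]; b=cv2.imread("pics/top0.png")[145:215,280:375]
a=cv2.resize(a,None,fx=7,fy=7,interpolation=cv2.INTER_CUBIC);b=cv2.resize(b,None,fx=8,fy=8,interpolation=cv2.INTER_CUBIC)
cv2.imwrite("pics/sc.png",a[:600]);cv2.imwrite("pics/tc.png",b)
E
```

```text
(no output)
```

View pics/sc.png

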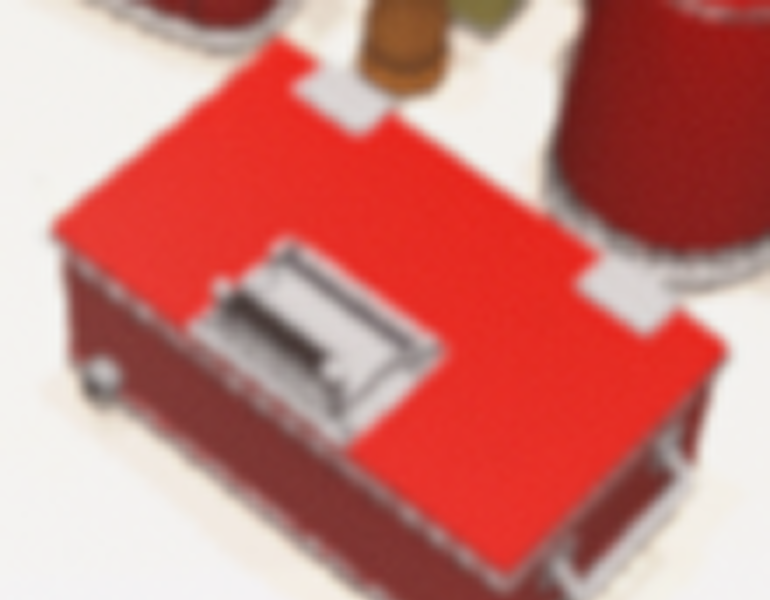

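View pics/tc.png

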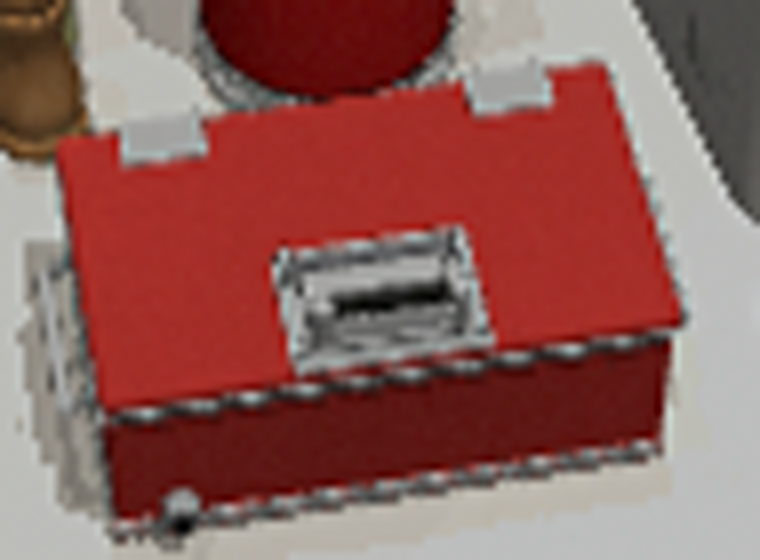

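The crops give the four corners of the lid's top and the dark grip bar. In the side crop the corners are (50,230), (505,585), (728,350), (278,38) and the bar centre is (278,328). In the top crop they are (105,412), (685,322), (605,65), (60,145) and the bar centre is (390,297). I'll triangulate these.

```bash
cat > h.py <<'E'
import numpy as np
from scipy.spatial.transform import Rotation as R
C={"side":(376.098,317.635,196.702,[-0.07844669,-0.34894393,1.22801915],[-2.55176874,0.00569289,-0.94946786]),
"top":(441.811,320.5225,193.6935,[-0.48366828,0.36909452,1.62001694],[-2.53642075,0.0080852,-1.86636758])}
def ray(n,p):
    f,cx,cy,e,o=C[n]; d=R.from_euler("xyz",o).apply([(p[0]-cx)/f,(p[1]-cy)/f,1]); return np.array(e),d/np.linalg.norm(d)
def tri(ps,pt):
    A=0;b=0;rs=[ray("side",ps),ray("top",pt)]
    for e,d in rs: M=np.eye(3)-np.outer(d,d);A=A+M;b=b+M@e
    x=np.linalg.solve(A,b); return x,[np.linalg.norm(np.cross(x-e,d)) for e,d in rs]
def plane(n,p,z): e,d=ray(n,p); return e+d*(z-e[2])/d[2]
E
python3 - <<'E'
from h import *
S=lambda u,v:(288+u/7-.43,148+v/7-.43); T=lambda u,v:(280+u/8-.44,145+v/8-.44)
for n,s,t in [("FL",(50,230),(105,412)),("FR",(505,582),(685,322)),("BR",(728,350),(605,65)),("BL",(278,38),(60,145)),("bar",(278,328),(390,297))]:
    x,r=tri(S(*s),T(*t)); z=.136 if n[0]=='B' else .142
    if n=="bar":z=.18
    print(n,x.round(4),np.round(r,4),plane("side",S(*s),z).round(4),plane("top",T(*t),z).round(4))
E
```

```text
FL [0.5256 0.1926 0.1318] [0.0013 0.0013] [0.5185 0.1869 0.142 ] [0.5203 0.1939 0.142 ]
FR [ 0.4869 -0.1085  0.1349] [0.0031 0.0031] [ 0.4798 -0.1111  0.142 ] [ 0.4859 -0.1061  0.142 ]
BR [ 0.6667 -0.1284  0.1291] [0.003 0.003] [ 0.6584 -0.1306  0.136 ] [ 0.6651 -0.1262  0.136 ]
BL [0.7013 0.1709 0.1309] [0.0019 0.0019] [0.6954 0.1677 0.136 ] [0.6995 0.1716 0.136 ]
bar [0.516  0.0432 0.1819] [0.0021 0.0021] [0.5147 0.0431 0.18  ] [0.5198 0.0428 0.18  ]
```

>>> servo_tool(moves=[[-1, -0.5, -0.4, 1.2, 1], [-3, -1.5, -0.4, 2.4, 1], [-4.5, -2.4, -0.4, 3.6, 1], [-6, -3.2, -0.4, 4.8, 1], [-7.5, -4, -0.4, 6, 1], [-9, -4.8, -0.4, 7.2, 1], [-10.5, -5.5, -0.4, 8.4, 1], [-12, -6.3, -0.4, 9.5, 1], [-13, -6.8, -0.4, 10, 1], [-13, -6.8, -0.4, 10, 1]])

```text
time: 0.93
tool_pos: [0.4379, 0.2424, 0.2145]
ee_rot: [3.142, 0.003, 1.74]
wrist_force: [-0.3, -0.0, -0.4]
width: 0.0309
finger_force: 0.0
```

>>> servo_tool(moves=[[-1, 0.7, 0, 1, 1], [-2, 1.4, 0, 2, 1], [-3, 2.1, 0.3, 2.9, 1], [-4, 2.8, 0.8, 2.9, 1], [-5, 3.4, 1.2, 2.9, 1], [-5, 3.4, 1.5, 2.9, 1], [-5, 3.4, 1.5, 2.9, 1]])

```text
time: 1.52
tool_pos: [0.5392, 0.1387, 0.1748]
ee_rot: [-3.136, 0.001, 1.443]
wrist_force: [-1.3, -0.4, -0.2]
width: 0.0004
finger_force: 0.0
```

```bash
python3 - <<'E'
from bench import robot
import cv2,numpy as np
a=robot.snapshot("side")["image"][138:238,288:398];b=robot.snapshot("top")["image"][130:230,270:380]
cv2.imwrite("pics/2.png",np.hstack([cv2.resize(i,(400,364),interpolation=cv2.INTER_CUBIC) for i in(a,b)]))
E
```

```text
(no output)
```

View pics/2.png

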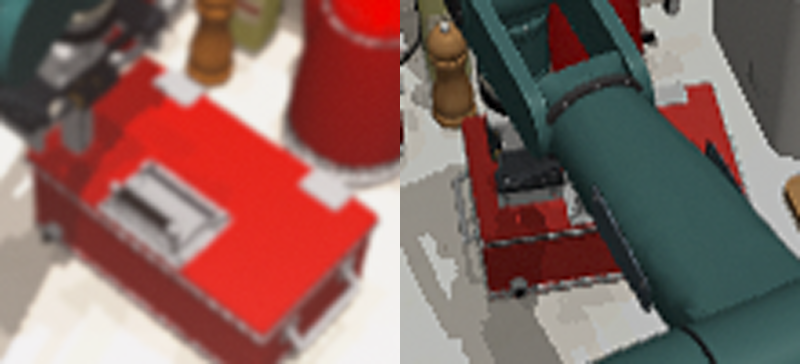

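The fingers are above the left front of the lid, at (80,130) in the left crop, and well clear of the bow.

>>> servo_tool(moves=[[0, 0, 0.2, 0, 1], [0, 0, 0.4, 0, 1], [0, 0, 0.6, 0, 1], [0, 0, 0.6, 0, 1], [0, 0, 0.6, 0, 1]])

```text
time: 2.03
tool_pos: [0.5398, 0.1398, 0.1626]
ee_rot: [-3.141, 0.0, 1.446]
wrist_force: [1.2, -0.1, -0.3]
width: 0.0004
finger_force: 0.0
```

>>> servo_tool(moves=[[0, 0, 0.04, 0, 1], [0, 0, 0.08, 0, 1], [0, 0, 0.12, 0, 1], [0, 0, 0.16, 0, 1], [0, 0, 0.16, 0, 1]])

```text
time: 2.45
tool_pos: [0.5403, 0.1393, 0.1588]
ee_rot: [-3.141, 0.0, 1.445]
wrist_force: [0.1, -1.1, -0.5]
width: 0.0006
finger_force: 0.0
```

>>> servo_tool(moves=[[0, 0, 0.04, 0, 1], [0, 0, 0.08, 0, 1], [0, 0, 0.12, 0, 1], [0, 0, 0.12, 0, 1]])

```text
time: 2.78
tool_pos: [0.5402, 0.1393, 0.1557]
ee_rot: [-3.141, 0.0, 1.445]
wrist_force: [0.2, 1.1, 0.8]
width: 0.0004
finger_force: 0.0
```

>>> servo_tool(moves=[[0, 0, 0.04, 0, 1], [0, 0, 0.08, 0, 1], [0, 0, 0.12, 0, 1], [0, 0, 0.12, 0, 1]])

```text
time: 3.12
tool_pos: [0.5402, 0.1394, 0.1527]
ee_rot: [-3.141, 0.0, 1.445]
wrist_force: [0.1, -0.5, 1.0]
width: 0.0005
finger_force: 0.0
```

>>> servo_tool(moves=[[0, 0, 0.04, 0, 1], [0, 0, 0.08, 0, 1], [0, 0, 0.12, 0, 1], [0, 0, 0.12, 0, 1]])

```text
time: 3.45
tool_pos: [0.5402, 0.1394, 0.1497]
ee_rot: [-3.141, 0.0, 1.445]
wrist_force: [-0.3, -0.8, 0.0]
width: 0.0003
finger_force: 0.0
```

>>> servo_tool(moves=[[0, 0, 0.04, 0, 1], [0, 0, 0.08, 0, 1], [0, 0, 0.08, 0, 1]])

```text
time: 3.7
tool_pos: [0.5402, 0.1394, 0.1477]
ee_rot: [-3.141, 0.0, 1.445]
wrist_force: [-0.5, -0.5, -0.6]
width: 0.0005
finger_force: 0.0
```

>>> servo_tool(moves=[[0, 0, 0.04, 0, 1], [0, 0, 0.08, 0, 1], [0, 0, 0.08, 0, 1]])

```text
time: 3.95
tool_pos: [0.5402, 0.1393, 0.1457]
ee_rot: [-3.141, 0.0, 1.445]
wrist_force: [0.1, 0.1, 0.5]
width: 0.0005
finger_force: 0.0
```

>>> servo_tool(moves=[[0, 0, 0.04, 0, 1], [0, 0, 0.08, 0, 1], [0, 0, 0.08, 0, 1]])

```text
time: 4.2
tool_pos: [0.5402, 0.1394, 0.1437]
ee_rot: [-3.141, 0.0, 1.445]
wrist_force: [-0.0, -0.1, -0.3]
width: 0.0002
finger_force: 0.0
```

>>> servo_tool(moves=[[0, 0, 0.04, 0, 1], [0, 0, 0.06, 0, 1], [0, 0, 0.06, 0, 1]])

```text
time: 4.45
tool_pos: [0.5403, 0.1394, 0.1423]
ee_rot: [-3.141, 0.0, 1.445]
wrist_force: [0.1, 0.5, 0.4]
width: 0.0006
finger_force: 0.0
```

>>> servo_tool(moves=[[0, 0, 0.03, 0, 1], [0, 0, 0.06, 0, 1], [0, 0, 0.06, 0, 1]])

```text
time: 4.7
tool_pos: [0.5404, 0.1394, 0.1417]
ee_rot: [3.141, -0.0, 1.445]
wrist_force: [0.3, 0.2, 3.2]
width: 0.0005
finger_force: 1.5
```

>>> servo_tool(moves=[[0, 0, 0.04, 0, 1], [0, 0, 0.04, 0, 1]])

```text
time: 4.87
tool_pos: [0.5402, 0.1394, 0.1402]
ee_rot: [-3.142, -0.0, 1.445]
wrist_force: [-1.8, 0.1, 3.8]
width: 0.0005
finger_force: 1.8
```

>>> servo_tool(moves=[[0, 0, 0.04, 0, 1], [0, 0, 0.04, 0, 1]])

```text
time: 5.03
tool_pos: [0.5401, 0.1394, 0.1389]
ee_rot: [-3.141, -0.0, 1.445]
wrist_force: [-2.2, 0.1, 3.4]
width: 0.0004
finger_force: 1.8
```

>>> servo_tool(moves=[[0, 0, 0.04, 0, 1], [0, 0, 0.04, 0, 1]])

```text
time: 5.2
tool_pos: [0.5401, 0.1394, 0.1379]
ee_rot: [-3.141, -0.0, 1.445]
wrist_force: [-2.0, -0.3, 3.1]
width: 0.0004
finger_force: 1.7
```

>>> servo_tool(moves=[[0, 0, 0.04, 0, 1], [0, 0, 0.04, 0, 1]])

```text
time: 5.37
tool_pos: [0.5401, 0.1395, 0.1377]
ee_rot: [-3.142, -0.0, 1.445]
wrist_force: [-4.1, 0.2, 6.1]
width: 0.0003
finger_force: 3.3
```

>>> servo_tool(moves=[[0, 0, 0.04, 0, 1], [0, 0, 0.04, 0, 1]])

```text
time: 5.53
tool_pos: [0.5402, 0.1395, 0.1376]
ee_rot: [3.141, -0.0, 1.445]
wrist_force: [-3.9, -0.7, 9.7]
width: 0.0006
finger_force: 4.7
```

>>> servo_tool(moves=[[0, 0, 0.03, 0, 1], [0, 0, 0.03, 0, 1]])

```text
time: 5.7
tool_pos: [0.5401, 0.1395, 0.1376]
ee_rot: [3.141, -0.0, 1.445]
wrist_force: [-6.8, 0.1, 11.0]
width: 0.0004
finger_force: 5.8
```

>>> servo_tool(moves=[[0, 0, 0.04, 0, 1], [0, 0, 0.04, 0, 1], [0, 0, 0.04, 0, 1]])

```text
time: 5.95
tool_pos: [0.5402, 0.1395, 0.1375]
ee_rot: [3.14, -0.001, 1.445]
wrist_force: [-8.5, -0.2, 14.4]
width: 0.0006
finger_force: 7.2
```

>>> servo_tool(moves=[[0, 0, -0.3, 0, 1], [0, 0, -0.8, 0, 0], [0, 0, -1.6, 0, 0], [0, 0, -2.6, 0, 0], [0, 0, -3.6, 0, 0], [0, 0, -3.6, 0, 0]])

```text
time: 6.45
tool_pos: [0.5433, 0.1397, 0.2304]
ee_rot: [3.131, -0.003, 1.445]
wrist_force: [0.8, -0.6, 0.6]
width: 0.0303
finger_force: 0.0
```

>>> servo_tool(moves=[[-1, -0.2, 0, 0, 0], [-2, -0.3, 0, 0, 0], [-3, -0.5, 0, 0, 0], [-4, -0.55, 0, 0, 0], [-4, -0.55, 0, 0, 0], [-4, -0.55, 0, 0, 0]])

```text
time: 6.95
tool_pos: [0.5141, 0.0411, 0.2234]
ee_rot: [-3.141, -0.0, 1.443]
wrist_force: [-0.9, 0.1, 0.0]
width: 0.0705
finger_force: 0.0
```

```bash
python3 - <<'E'
from bench import robot
import cv2,numpy as np
a=robot.snapshot("side")["image"][138:238,288:398];b=robot.snapshot("top")["image"][130:230,270:380]
cv2.imwrite("pics/3.png",np.hstack([cv2.resize(i,(400,364),interpolation=cv2.INTER_CUBIC) for i in(a,b)]))
print(robot.get_obs()["tool_pos"])
E
```

```text
[0.51429223 0.04236959 0.22357464]
```

View pics/3.png

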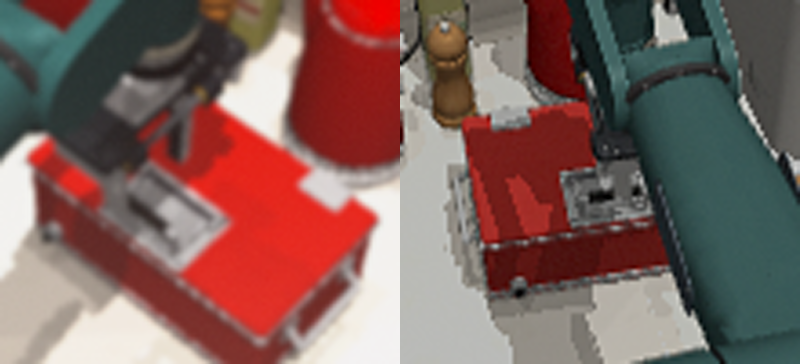

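The fingers bracket the bar front and back, with tips near (110,200) and (180,155) in the left crop. The bar is at (150,210).

>>> servo_tool(moves=[[0, 0, 0.6, 0, 0], [0, 0, 1.2, 0, 0], [0, 0, 1.6, 0, 0], [0, 0, 2.0, 0, 0], [0, 0, 2.2, 0, 0], [0, 0, 2.4, 0, 0], [0, 0, 2.4, 0, 0]])

```text
time: 7.63
tool_pos: [0.5138, 0.0422, 0.1632]
ee_rot: [-3.14, 0.0, 1.445]
wrist_force: [-0.9, -0.4, -0.7]
width: 0.0939
finger_force: 0.0
```

>>> servo_tool(moves=[[0, 0, 0, 0, 0.5], [0, 0, 0, 0, 0.7], [0, 0, 0, 0, 0.75], [0, 0, 0, 0, 0.75], [0, 0, 0, 0, 0.75], [0, 0, 0, 0, 0.75], [0, 0, 0, 0, 0.75]])

```text
time: 8.22
tool_pos: [0.5142, 0.0418, 0.1644]
ee_rot: [3.141, -0.0, 1.445]
wrist_force: [-0.8, -1.0, -0.1]
width: 0.0502
finger_force: 0.0
```

>>> servo_tool(moves=[[0, 0, 0, 0, 0.83], [0, 0, 0, 0, 0.83], [0, 0, 0, 0, 0.83], [0, 0, 0, 0, 0.83], [0, 0, 0, 0, 0.83], [0, 0, 0, 0, 0.83]])

```text
time: 8.72
tool_pos: [0.5133, 0.042, 0.1642]
ee_rot: [-3.14, -0.0, 1.445]
wrist_force: [-1.9, 0.6, 1.0]
width: 0.0162
finger_force: 1.4
```

>>> servo_tool(moves=[[0, 0, 0, 0, 0.88], [0, 0, 0, 0, 0.88], [0, 0, 0, 0, 0.88], [0, 0, 0, 0, 0.88]])

```text
time: 9.05
tool_pos: [0.5116, 0.0422, 0.1641]
ee_rot: [-3.136, 0.0, 1.445]
wrist_force: [-7.1, 0.5, 3.4]
width: 0.0119
finger_force: 30.0
```

>>> servo_tool(moves=[[0, -0.1, 0, 0, 0.88], [0, -0.05, -0.07, 0, 0.88], [0, 0, -0.14, 0, 0.88], [0, 0.05, -0.22, 0, 0.88], [0, 0.05, -0.22, 0, 0.88]])

```text
time: 9.47
tool_pos: [0.5146, 0.0418, 0.169]
ee_rot: [-3.138, 0.0, 1.445]
wrist_force: [-3.8, 1.4, -4.2]
width: 0.0121
finger_force: 30.0
```

>>> servo_tool(moves=[[0, 0.04, -0.05, 0, 0.88], [0, 0.08, -0.1, 0, 0.88], [0, 0.08, -0.1, 0, 0.88]])

```text
time: 9.72
tool_pos: [0.5172, 0.0415, 0.1725]
ee_rot: [-3.141, -0.0, 1.445]
wrist_force: [-4.4, 1.9, -3.0]
width: 0.012
finger_force: 30.0
```

>>> servo_tool(moves=[[0, 0.04, -0.05, 0, 0.88], [0, 0.08, -0.1, 0, 0.88], [0, 0.08, -0.1, 0, 0.88]])

```text
time: 9.97
tool_pos: [0.5194, 0.0413, 0.1753]
ee_rot: [3.141, -0.0, 1.445]
wrist_force: [-5.0, 1.0, -1.5]
width: 0.0122
finger_force: 30.0
```

>>> servo_tool(moves=[[0, 0.06, -0.12, 0, 0.88], [0, 0.18, -0.22, 0, 0.88], [0, 0.3, -0.32, 0, 0.88], [0, 0.42, -0.41, 0, 0.88], [0, 0.55, -0.5, 0, 0.88], [0, 0.55, -0.5, 0, 0.88]])

```text
time: 10.47
tool_pos: [0.5338, 0.0395, 0.1886]
ee_rot: [3.14, -0.0, 1.445]
wrist_force: [-4.8, 0.7, -0.3]
width: 0.0119
finger_force: 30.0
```

>>> servo_tool(moves=[[0, 0.12, -0.06, 0, 0.88], [0, 0.24, -0.11, 0, 0.88], [0, 0.36, -0.16, 0, 0.88], [0, 0.48, -0.2, 0, 0.88], [0, 0.55, -0.22, 0, 0.88], [0, 0.55, -0.22, 0, 0.88]])

```text
time: 10.97
tool_pos: [0.5471, 0.0379, 0.1958]
ee_rot: [3.139, -0.001, 1.445]
wrist_force: [-8.5, 1.2, 5.1]
width: 0.0123
finger_force: 30.0
```

>>> servo_tool(moves=[[0, 0.05, -0.25, 0, 0.88], [0, 0.25, -0.55, 0, 0.88], [0, 0.45, -0.8, 0, 0.88], [0, 0.65, -1.05, 0, 0.88], [0, 0.65, -1.05, 0, 0.88]])

```text
time: 11.38
tool_pos: [0.5645, 0.0358, 0.2184]
ee_rot: [3.141, -0.001, 1.445]
wrist_force: [0.9, 1.5, -11.9]
width: 0.0122
finger_force: 30.0
```

>>> servo_tool(moves=[[0, 0.2, -0.22, 0, 0.88], [0, 0.4, -0.43, 0, 0.88], [0, 0.6, -0.63, 0, 0.88], [0, 0.81, -0.81, 0, 0.88], [0, 1.04, -1.0, 0, 0.88], [0, 1.27, -1.17, 0, 0.88], [0, 1.5, -1.33, 0, 0.88], [0, 1.74, -1.48, 0, 0.88], [0, 1.74, -1.48, 0, 0.88]])

```text
time: 12.13
tool_pos: [0.6068, 0.0306, 0.2588]
ee_rot: [3.139, -0.001, 1.445]
wrist_force: [-4.2, 3.5, -7.2]
width: 0.0122
finger_force: 30.0
```

```bash
python3 - <<'E'
from bench import robot
import cv2,numpy as np
a=robot.snapshot("side")["image"][118:238,278:410];b=robot.snapshot("top")["image"][100:220,260:392]
cv2.imwrite("pics/4.png",np.hstack([cv2.resize(i,(400,364),interpolation=cv2.INTER_CUBIC) for i in(a,b)]))
print(robot.get_obs()["joint_positions"])
E
```

```text
[-4.32397757e-02  2.11033917e-01  1.12600287e+00  8.06542165e-04
  1.80133665e+00  8.23019594e-02]
```

View pics/4.png

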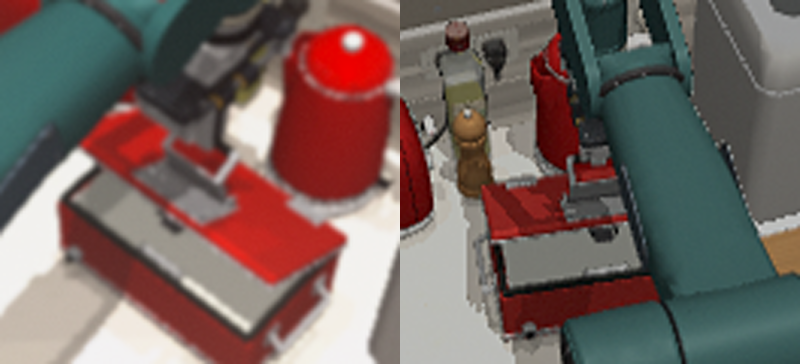

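The lid is about 30° open and the paddle is held up. Next I'll check the kettle's height and position before going further back.

```bash
python3 - <<'E'
from h import *
print(tri((394,131),(319,111)), plane("side",(381,183),0), plane("top",(319,157),0))
E
```

```text
(array([ 0.84484235, -0.01792052,  0.24447858]), [np.float64(0.003838638280238569), np.float64(0.0038386382802385564)]) [ 0.78731101 -0.03401368  0.        ] [7.96297300e-01 5.78776992e-04 0.00000000e+00]
```

>>> servo_tool(moves=[[0, 0.25, -0.15, 0, 0.88], [0, 0.5, -0.28, 0, 0.88], [0, 0.76, -0.4, 0, 0.88], [0, 1.04, -0.5, 0, 0.88], [0, 1.3, -0.6, 0, 0.88], [0, 1.6, -0.69, 0, 0.88], [0, 1.87, -0.76, 0, 0.88], [0, 2.14, -0.8, 0, 0.88], [0, 2.14, -0.8, 0, 0.88]])

```text
time: 12.98
tool_pos: [0.6592, 0.0243, 0.2794]
ee_rot: [3.14, -0.002, 1.446]
wrist_force: [-6.4, 3.5, -5.2]
width: 0.0121
finger_force: 30.0
```

>>> servo_tool(moves=[[0, 0.3, -0.05, 0, 0.88], [0, 0.6, -0.08, 0, 0.88], [0, 0.9, -0.1, 0, 0.88], [0, 1.15, -0.1, 0, 0.88], [0, 1.15, -0.1, 0, 0.88]])

```text
time: 13.4
tool_pos: [0.6877, 0.0209, 0.2825]
ee_rot: [3.139, -0.002, 1.446]
wrist_force: [-6.6, 5.2, -2.8]
width: 0.0122
finger_force: 30.0
```

```bash
python3 - <<'E'
from bench import robot
import cv2,numpy as np
a=robot.snapshot("side")["image"][118:238,278:410];b=robot.snapshot("top")["image"][100:220,260:392]
cv2.imwrite("pics/5.png",np.hstack([cv2.resize(i,(400,364),interpolation=cv2.INTER_CUBIC) for i in(a,b)]))
E
```

```text
(no output)
```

View pics/5.png

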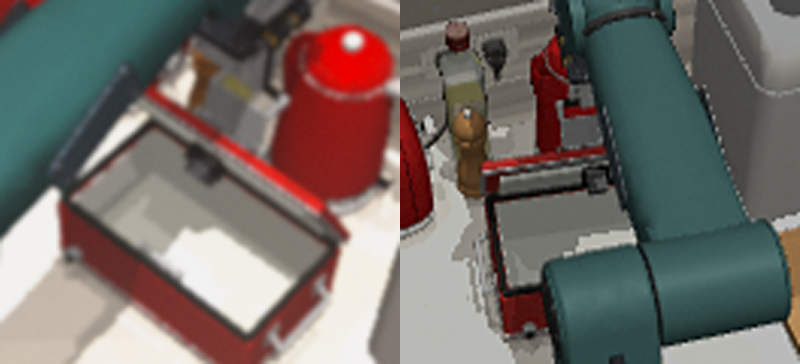

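>>> servo_tool(moves=[[0, 0, 0, 0, 0.78], [0, 0, 0, 0, 0.78], [0, 0, 0, 0, 0.78], [0, 0, -0.3, 0, 0.78], [0, 0, -0.6, 0, 0.78], [0, 0, -0.9, 0, 0.78], [0, 0, -0.9, 0, 0.78]])

```text
time: 14.08
tool_pos: [0.689, 0.0194, 0.3049]
ee_rot: [3.134, -0.0, 1.444]
wrist_force: [0.6, 0.8, 0.8]
width: 0.0208
finger_force: 0.0
```

>>> servo_tool(moves=[[0, 0, -0.6, 0, 0.78], [0, 0, -1.4, 0, 0.78], [0, 0, -2.3, 0, 0.78], [0, 0, -2.8, 0, 0.8], [0, -0.8, -2.8, 0, 1], [0, -2, -2.8, 0, 1], [0, -3.4, -2.8, 0, 1], [0, -4.8, -2.8, 0, 1], [0, -6, -2.8, 0, 1], [0, -6.5, -2.8, 0, 1]])

```text
time: 14.92
tool_pos: [0.5238, 0.0407, 0.3736]
ee_rot: [3.137, -0.0, 1.445]
wrist_force: [0.3, 0.3, 0.2]
width: 0.0004
finger_force: 0.0
```

```bash
python3 - <<'E'
from bench import robot
import cv2,numpy as np
a=robot.snapshot("side")["image"][108:238,268:411];b=robot.snapshot("top")["image"][90:220,250:393]
cv2.imwrite("pics/6.png",np.hstack([cv2.resize(i,(400,364),interpolation=cv2.INTER_CUBIC) for i in(a,b)]))
print(robot.get_obs()["tool_pos"])
E
```

```text
[0.52509896 0.04053118 0.37387646]
```

View pics/6.png

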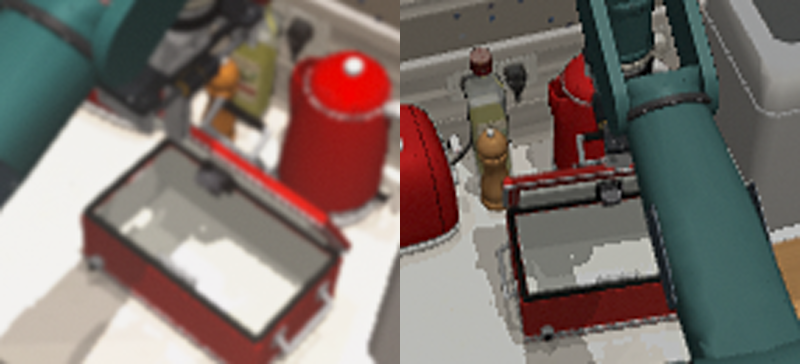

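The lid is about 60° open and the paddle has sprung back. The pawl block is at mid-front, so I'll push the inside of the lid to the left of it with closed fingers.

>>> servo_tool(moves=[[0.6, 0, 0, 0, 1], [1.2, 0, 0.8, 0, 1], [1.8, 0, 1.8, 0, 1], [2, 0, 2.8, 0, 1], [2, 0, 3.8, 0, 1], [2, 0, 4.3, 0, 1], [2, 0, 4.3, 0, 1]])

```text
time: 15.6
tool_pos: [0.5323, 0.0898, 0.2588]
ee_rot: [-3.135, 0.002, 1.445]
wrist_force: [-0.7, 0.0, 0.1]
width: 0.0004
finger_force: 0.0
```

>>> servo_tool(moves=[[0, 0.5, 0, 0, 1], [0, 1, 0, 0, 1], [0, 1.5, 0, 0, 1], [0, 2, 0, 0, 1], [0, 2.4, 0, 0, 1], [0, 2.7, 0, 0, 1], [0, 3, 0, 0, 1], [0, 3, 0, 0, 1]])

```text
time: 16.27
tool_pos: [0.6071, 0.0808, 0.2665]
ee_rot: [-3.141, -0.001, 1.445]
wrist_force: [-6.6, 0.6, 4.4]
width: 0.0004
finger_force: 3.2
```

>>> servo_tool(moves=[[0, 0.3, 0, 0, 1], [0, 0.6, 0, 0, 1], [0, 0.9, 0, 0, 1], [0, 1.2, 0, 0, 1], [0, 1.5, 0, 0, 1], [0, 1.8, 0, 0, 1], [0, 1.8, 0, 0, 1]])

```text
time: 16.85
tool_pos: [0.6529, 0.0748, 0.2656]
ee_rot: [3.14, -0.001, 1.445]
wrist_force: [-1.2, 0.5, 1.3]
width: 0.0005
finger_force: 1.2
```

>>> servo_tool(moves=[[0, 0.2, 0, 0, 1], [0, 0.4, 0, 0, 1], [0, 0.6, 0, 0, 1], [0, 0.6, 0, 0, 1], [0, 0.6, 0, 0, 1]])

```text
time: 17.27
tool_pos: [0.6671, 0.0729, 0.2643]
ee_rot: [3.14, -0.0, 1.445]
wrist_force: [-2.3, 1.1, 0.8]
width: 0.0003
finger_force: 1.1
```

>>> servo_tool(moves=[[0, -0.4, 0, 0, 1], [0, -1.2, 0, 0, 1], [0, -2.4, 0, 0, 1], [0, -3.6, -0.5, 0, 1], [0, -4.8, -1.2, 0, 1], [0, -6, -2, 0, 1], [0, -6.4, -2.4, 0, 1], [0, -6.4, -2.4, 0, 1], [0, -6.4, -2.4, 0, 1]])

```text
time: 18.02
tool_pos: [0.5089, 0.0929, 0.3241]
ee_rot: [3.138, -0.0, 1.445]
wrist_force: [0.6, 0.1, -0.3]
width: 0.0004
finger_force: 0.0
```

```bash
python3 - <<'E'
from bench import robot
import cv2,numpy as np
a=robot.snapshot("side")["image"][108:238,268:411];b=robot.snapshot("top")["image"][90:220,250:393]
cv2.imwrite("pics/7.png",np.hstack([cv2.resize(i,(400,364),interpolation=cv2.INTER_CUBIC) for i in(a,b)]))
o=robot.get_obs();print(o["tool_pos"],o["wrist_force"],o["time"])
E
```

```text
[0.50879934 0.09272897 0.32143235] [-0.49921985  0.29365908 -0.83130504] 18.1167
```

View pics/7.png

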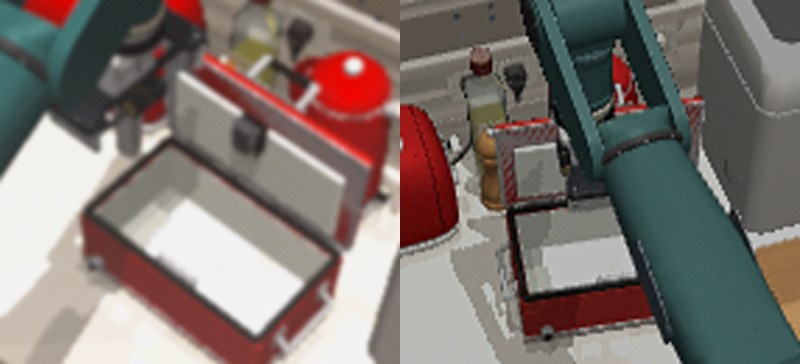

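The lid stands upright, with its top edge running from (200,60) to (385,170) in the left crop. The bow at (280,65) projects square from the lid, so the paddle is shut, and the gripper is clear.

```bash
python3 -c "
from bench import robot
print(robot.close_job())"
```

```text
the job is handed in; nothing more can be done
None
```

I opened the ice chest and handed the job in: the lid was pressed onto its seal at about 14 N, the paddle lifted freely, and the lid stands nearly upright (about 85°) with the paddle sprung back and the arm clear; the hand-in returned no verdict.

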